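# Index the tram-shoe wear gauge by one turn of its hand wheel

### The job

Bring the probe of the green wear gauge on to the next measuring station along the graphite shoe: with a fingertip, push the upright black handle of the hand wheel clockwise (seen from above) through exactly one full turn, until it stands over the red zero pointer again, then come away and leave it there. Push gently without gripping the handle, and do not wind the wheel backwards or past the pointer. Keep off the probe, and leave the shoe, spring pin, insulator and brush where they are.

Things in the scene. Friction and masses are not known exactly. Their poses are not given: they have to be found in the camera images.
- gauge: Green cast wear gauge, bolted down; origin on the cart top exactly under the hand wheel's vertical axis, z up. Gearbox foot 150 x 165 mm about the origin, gearbox up to 102 mm high. From it a bed 150 mm wide and 40 mm high runs along the body's own +y to 485 mm; on it lie two slideways, a lead screw, the probe carriage and a cradle with the shoe (cradle side at -x).
- handwheel (a joint): Angle through which the hand wheel has been turned, rad: 0 at the start, growing clockwise seen from above, 6.283 after one full turn. The wheel is bright chromed metal, level, 150 mm outer diameter, with three spokes; the top of its rim is 150 mm above the cart. It turns freely either way with a steady drag of about 0.15 N m (2 to 3 N at the handle), does not coast, and stays where it is left. At the start its handle may stand in any direction.
- wheel_axis (a point): Point on the wheel's vertical axis at the height of the handle's middle (179 mm above the cart). There is nothing at this point: the wheel's hub ends 29 mm below it.
- crank_handle: Upright black handle of the hand wheel: a round grip 25 mm in diameter and 56 mm tall, standing on the rim at the end of one spoke, 66 mm from the wheel axis; origin on the handle's own axis at its lower end, 151 mm above the cart (its top is 207 mm above the cart). It spins freely on its pin, so its own yaw means nothing.
- zero_tip (a point): Top of the tip of the red zero pointer, 96 mm from the wheel axis and 130 mm above the cart. The pointer is a red blade 12 mm wide reaching out under the wheel from a ring on the gearbox, with a short upturned tip just outside the rim. It is fixed, and points exactly in the direction, seen from the wheel axis, in which the handle stands at the start.
- probe_carriage (a joint): Travel of the probe carriage along the bed, m: 0 at the start, growing away from the wheel. The wheel drives it through the lead screw, 20 mm for each clockwise turn.
- probe_tip (a point): Foot of the probe, 0.5 mm above the shoe. The carriage round it (dark green saddle, arm and a white-faced dial indicator) is 60 mm long along the bed, reaches 185 mm above the cart, and stands 230 mm to 310 mm from the wheel axis at the start.
- shoe_segment: Cracked graphite shoe segment, a dark bar 34 x 196 x 28 mm lying loose in the cradle of the gauge bed; origin at the centre of its underside, length along its own y.
- insulator: Squat brown ceramic insulator, 86 mm in diameter and 64 mm high, standing loose on the cart; origin at the centre of its underside.
- spring_pin: Nickel spring pin, 20 mm in diameter and 50 mm tall, standing loose on end on the cart; origin at the centre of its underside.
- brush: Small dusting brush, 180 mm long, 20 mm high and 42 mm across, lying loose on the cart.

How it is judged (in metres and radians):
On the way, in this order (a step that is already met when the one before it is completed fails the run):
1. the handle is being pushed and the wheel has begun to turn clockwise (contact force between the fingers and crank_handle above 0.3 N and value of joint handwheel between 0.15 and 1.6 rad), for 0.02 s.
2. still pushed by the handle, the wheel is about half way round (contact force between the fingers and crank_handle above 0.3 N and value of joint handwheel between 2.2 and 4 rad), for 0.02 s.
3. still pushed by the handle, the wheel comes to the last part of the turn (contact force between the fingers and crank_handle above 0.3 N and value of joint handwheel between 4.9 and 6.4832 rad), for 0.02 s.
At the end, for the whole second after the job is handed in: The hand wheel stands still one full clockwise turn from where it began, within 0.2 rad (13 mm at the handle), the handle over the red pointer, the probe one 20 mm station on (within 2 mm); shoe, insulator, spring pin and brush within 8 mm of where they were (value of joint handwheel between 6.083 and 6.483 rad and velocity of joint handwheel between -0.05 and 0.05 rad/s and value of joint probe_carriage between 0.018 and 0.022 m and not (distance of shoe_segment from where it was at the start of the episode above 0.008 m) and not (distance of insulator from where it was at the start of the episode above 0.008 m) and not (distance of spring_pin from where it was at the start of the episode above 0.008 m) and not (distance of brush from where it was at the start of the episode above 0.008 m)); the robot touches nothing.
It fails at once if the wheel is wound backwards (more than 0.35 rad before its start) (value of joint handwheel below -0.35 rad).
It fails at once if the wheel is wound past the pointer (more than 0.45 rad over one turn) (value of joint handwheel above 6.733 rad).
It fails at once if the handle is gripped or forced (more than 30 N between fingers and handle) (contact force between the fingers and crank_handle above 30 N).
It fails at once if the probe carriage is touched (contact force between any of the fingers, the arm and probe_carriage above 1 N).
It fails at once if the shoe, insulator, spring pin or brush is lifted, carried or pushed away (more than 10 mm) (distance of any of shoe_segment, insulator, spring_pin, brush from where it was at the start of the episode above 0.01 m).
It also fails if it takes over 56 s, if anything falls off the work surface, if the arm or the gripper's body presses on something with over 40 N, if the wrist force passes 120 N, or if a joint passes its speed limit or range.

### The arm

A 6-joint arm with a two-finger parallel gripper is mounted at the origin on the work surface. World frame = base frame: x ahead of the robot, y to its left, z up, the work surface at z = 0. Lengths are in mm, angles in rad, forces in N, time in s.
With the tool pointing down it reaches from about 425 to 1125 mm from the base axis. Payload 14.9 kg.
Tool frame: the origin (TCP) lies at the very end of the fingers, on their centre line; the grasp point (between the pads) lies 19 mm behind it; z points along the fingers, x is the direction in which the jaws open and shut, and the axes are right-handed (so a half turn about z gives the same grasp; the last joint's range is limited). The gripper opens to 91 mm and grips with 3 to 60 N. Pads are 32 mm wide; open, the fingers measure 118 mm over their backs; the gripper's body (76 mm by 178 mm) begins 60 mm behind the grasp point.
Start: joints at [1.182, 0.379, 1.734, -0, 1.028, -0.033], TCP at [243.846, 656.168, 213.932] pointing down, gripper open.
Joint ranges: [-2.77, 2.77], [-0.74, 2.19], [0, 2.66], [-1.06, 4.2], [0.31, 2.87], [-3.08, 3.08]. Speed limits (rad/s): [1.89, 1.89, 2.39, 3.14, 3.14, 3.14].

### API

Orientations are given as a unit quaternion [x, y, z, w].
In Python, from workcell import robot, viewer, nets gives the robot as it stands.
- The arm moves only by the tool send_rows, never from a script. Its argument "rows" is a list of rows, each a list of 7 numbers: the turn, a rotation vector about the tool's x, y, z in rad, then the shift along the tool's x, y, z in mm, then the finger opening in mm, from 0 to 91.2. In form: [[ax, ay, az, x, y, z, fingers], ...]. A call has 1 to 12 rows; each row shifts and turns the pose as measured when the row begins, along the tool's axes as they then stand; what a row does not reach is not made up. A row lasts 1/8 s, in which the tool goes at most 62.5 mm and 10.7 degrees, less where a joint would pass 70% of its speed; a pose out of reach is approached as far as the arm can. A call is refused whole if a number of a shift passes 62.5 or a number of a turn 0.188, either way. A call with a gripper value outside its range is refused whole. The fingers move at their own pace and stop on an object; "squeeze" is the grip in N (left out, the last holds). Time passes only in rows, so rows that do not move let the fingers close. It gives the time, the measured TCP pose, the force and the opening at its end, in the units of the state.
- robot.sense(): the state, without advancing time (a new reading comes with each control period).
- viewer.capture(name): name is "side" or "top" or "wrist"; returns (picture, depth): 420x560x3 uint8, red, green, blue; 420x560 float32, mm along the optical axis (not along the pixel's ray), 0 where there is no reading.
- viewer.calibration(name): a dict with "camera_matrix" (3x3 intrinsics, pixels), "k1" (the pictures are not rectified: a ray, as slopes to the right and down, at radius r is drawn at 1 + k1 r^2 times it, then the intrinsics apply), "cam_to_world" (4x4, takes a point from camera to world coordinates); the wrist camera has in their place "mount" (4x4, takes a point from camera to tool coordinates, whose origin is the TCP and whose axes are the tool frame's). Camera axes: x right, y down, z forward; pixel columns grow to the right and rows downward; lengths in mm; the calibration is good to about 2 mm. A picture is of the moment at which its call begins: read the wrist's pose just before it. calibration takes no time and is no camera call.
- robot.hand_in(): hands the job in, once; it reports no verdict.
Trained networks look in the newest picture that a camera, given by its name, has taken for a name from the list of things; names that differ only in an ending like _2 or _b are one class to them, and where a whole thing is asked for, a point or a joint stands for the part that bears it (a point fixed in the world has none). Each returns a list of dicts, best first, with "score" (0 to 1); they miss things now and then, are a little off and sometimes report something else, mostly with a low value. They report only what shows in the picture. A call takes as long as a camera call.
- nets.find_in(name, camera): "point" ([column, row] in pixels, amid what is visible of it).
- nets.outline_of(name, camera): "mask" (420x560 bool, what is visible of it) and "point" ([column, row] in pixels, amid what is visible of it).
The state is a dict: "clock": time; "joints": joint angles; "qd": joint speeds; "effort": joint torques, N m; "position": TCP position; "tool_rot": TCP orientation; "wrist_force": force on the tool from outside, world axes, zero at the start; "moment": the same for the moment, N m; "gripper_width": finger opening in mm.
Only numpy, scipy, OpenCV 4.12 (cv2) and the standard library are available. Lean on these libraries where they do the work, as an engineer would, in place of code of your own. Each camera call takes 0.05 s, during which the arm holds its last target.

## Working session

There is one attempt and no reset: what is moved stays moved. The work goes in short steps, Python scripts to look and compute and a tool call to move; the robot and the scene stay as the last step left them, time stands still between calls to the robot, and variables do not carry over. Pictures are saved under pics/ and viewed, and the job is handed in when it is done.

Besides the shell and the picture viewer there is one more tool, called as name(argument=value, ...) on one line, values as JSON. send_rows: Moves the arm, as the interface text tells. Its arguments: {"type":"object","properties":{"rows":{"type":"array"},"squeeze":{"type":"number"}},"required":["rows"]}

```bash
mkdir -p pics
cat > h.py <<'E'
import numpy as np, cv2
from workcell import robot, viewer, nets
from scipy.spatial.transform import Rotation as R
def cap(n,f):
    s=robot.sense(); im,d=viewer.capture(n); cv2.imwrite('pics/'+f+'.png',im[:,:,::-1]); return s,im,d
def T(n,s):
    c=viewer.calibration(n)
    if 'mount' in c:
        M=np.eye(4);M[:3,:3]=R.from_quat(s['tool_rot']).as_matrix();M[:3,3]=s['position'];return M@np.array(c['mount'])
    return np.array(c['cam_to_world'])
def pts(n,s,uv,z):
    c=viewer.calibration(n);K=np.array(c['camera_matrix'])
    uv=np.array(uv,float).reshape(-1,1,2)
    p=cv2.undistortPoints(uv,K,np.array([c['k1'],0,0,0,0.])).reshape(-1,2)
    z=np.array(z).reshape(-1,1)
    P=np.hstack([p*z,z,np.ones_like(z)])
    return (P@T(n,s).T)[:,:3]
def proj(n,s,P):
    c=viewer.calibration(n);K=np.array(c['camera_matrix'])
    M=np.linalg.inv(T(n,s)); q=(np.c_[P,np.ones(len(P))]@M.T)[:,:3]
    return cv2.projectPoints(q,np.zeros(3),np.zeros(3),K,np.array([c['k1'],0,0,0,0.]))[0].reshape(-1,2)
E
python3 - <<'E'
from h import *
np.set_printoptions(precision=1,suppress=True)
for n in ['side','top','wrist']:
    s,im,d=cap(n,n+'0'); print(n,T(n,s)[:3])
    for o in ['handwheel','crank_handle','zero_tip','probe_carriage','insulator','spring_pin','brush','gauge']:
        try:
            r=nets.outline_of(o,n)
        except Exception as e: print(o,e);continue
        for k in r[:1]:
            m=k['mask']&(d>0); v,u=np.nonzero(m)
            if len(v)<5: print(o,k['score'],'few');continue
            P=pts(n,s,np.c_[u,v],d[m]); print(o,round(k['score'],2),np.array(k['point']),m.sum(),'med',np.median(P,0),'lo',np.percentile(P,3,axis=0),'hi',np.percentile(P,97,axis=0))
print(robot.sense())
E
```

```text
side [[   1.    -0.    -0.   557.4]
 [   0.    -0.5    0.8 -540.4]
 [  -0.    -0.8   -0.5  493.8]]
handwheel 0.87 [311.3 214.4] 3519 med [600.   -0.7 145.7] lo [540.3 -75.4  41. ] hi [674.2 167.  197.1]
crank_handle 0.93 [285.8 186.2] 399 med [551.2  20.3 182.9] lo [539.9  16.9 154.4] hi [561.4  27.9 205.4]
zero_tip 0.63 [289.2 224.6] 190 med [562.4  25.2 110.5] lo [519.7 -38.9 105.5] hi [642.8  47.1 128.6]
probe_carriage 0.66 [305.2 154.2] 1387 med [613.8 294.8 104.5] lo [541.7 275.3  57.3] hi [672.6 332.6 173.6]
insulator 0.58 [223.8 218.1] 1094 med [430.  155.   37.1] lo [390.8 136.5   0. ] hi [463.  205.1  64. ]
spring_pin 0.74 [366.6 345.6] 414 med [ 667.2 -183.8   33.3] lo [ 659.4 -187.4    0.5] hi [ 677.7 -166.5   51.7]
brush 0.65 [384.5 219.7] 794 med [781.  173.9  17. ] lo [753.7  84.7   1.5] hi [802.1 253.3  20.9]
gauge 0.98 [311.8 263.9] 7541 med [605.1 -54.   42.2] lo [536.4 -84.4   8.4] hi [677.  453.1 101.2]
top [[  -0.    -1.     0.1  512.2]
 [  -1.     0.    -0.    77.5]
 [   0.    -0.1   -1.  1053.6]]
handwheel 0.86 [316.4 201.7] 2404 med [605.9   4.7 148.5] lo [539.
[... 525 characters left out ...]
4 -68.2  93.2] hi [674.2  66.6 203.3]
brush 0.68 [228.2 135.8] 1091 med [779.5 197.   18.5] lo [752.6  96.5   0.6] hi [797.3 262.1  22.9]
gauge 0.7 [224.9 203.1] 11651 med [605.8 201.5  43. ] lo [532.1 -45.2  15.2] hi [675.2 468.4 101.6]
wrist [[  0.3   0.9   0.2 174.2]
 [  0.9  -0.3  -0.1 681.6]
 [ -0.    0.3  -1.  384.5]]
{'clock': 1.35, 'joints': array([ 1.2,  0.4,  1.7,  0. ,  1. , -0. ]), 'qd': array([-0.,  0.,  0., -0.,  0.,  0.]), 'effort': array([ -0. , -76.4, -43.5,   0.1,   0. ,  -0. ]), 'position': array([243.8, 656.2, 213.9]), 'tool_rot': array([ 0.8,  0.6,  0. , -0. ]), 'wrist_force': array([-0.4, -1.2,  0.9]), 'moment': array([0. , 0. , 0.1]), 'gripper_width': 91.4178759088556}
```

Run:
```python
import cv2
a=cv2.imread('pics/top0.png');b=cv2.imread('pics/side0.png')
cv2.imwrite('pics/t1.png',cv2.resize(a[100:320,100:400],(800,586)));cv2.imwrite('pics/s1.png',cv2.resize(b[120:380,180:480],(690,598)))
```

```text
(no output)
```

View pics/t1.png

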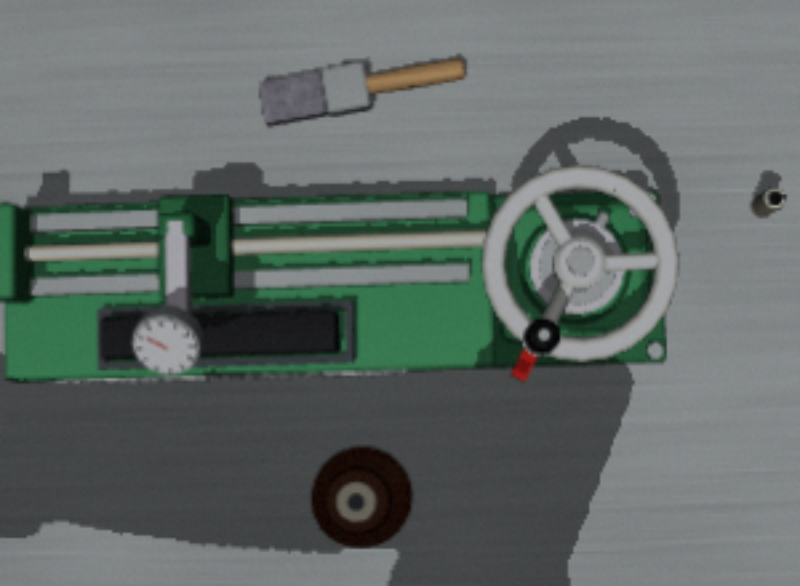

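View pics/s1.png

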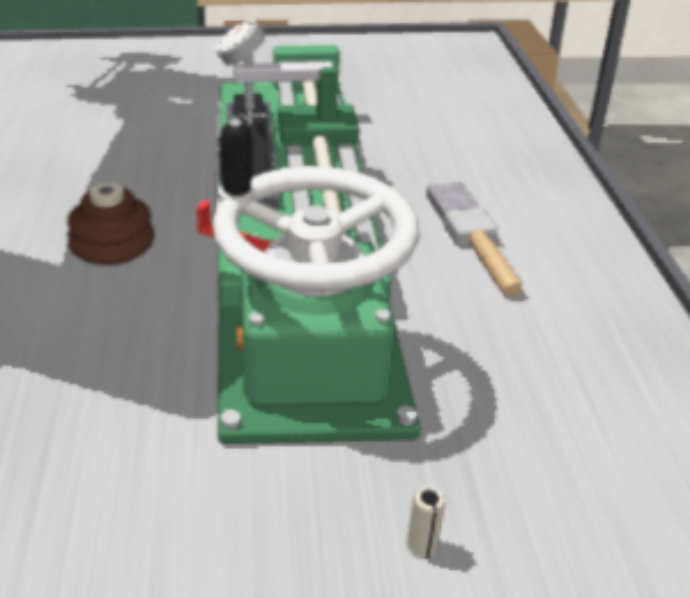

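Run:
```python
from h import *
from scipy.optimize import least_squares
np.set_printoptions(precision=2,suppress=True)
for n in ['top','side']:
    s,im,d=cap(n,n+'1')
    v,u=np.nonzero(d>0);P=pts(n,s,np.c_[u,v],d[d>0])
    C=np.array([606,0]);rr=np.hypot(*(P[:,:2]-C).T)
    m=(abs(P[:,2]-147)<6)&(rr>50)&(rr<85)
    Q=P[m];f=least_squares(lambda c:np.clip(np.hypot(Q[:,0]-c[0],Q[:,1]-c[1])-c[2],-15,15),[606,0,68],loss='soft_l1');print(n,'rim',f.x,m.sum())
    ext=Q[:,:2];print(ext.min(0),ext.max(0))
    hsv=cv2.cvtColor(im,cv2.COLOR_RGB2HSV);rgb=im.astype(int)
    red=(rgb[...,0]>110)&(rgb[...,1]<70)&(rgb[...,2]<70)&(d>0)
    v,u=np.nonzero(red);P=pts(n,s,np.c_[u,v],d[red]);rr=np.hypot(*(P[:,:2]-f.x[:2]).T);k=(rr<110);P=P[k];rr=rr[k]
    print('red',len(P)); k=rr>80;print(P[k].mean(0) if k.any() else '',rr.max() if len(rr) else '')
    if k.any():
        q=P[k].mean(0)[:2]-f.x[:2];print('ang',np.degrees(np.arctan2(q[1],q[0])))
    h=P
    r=nets.outline_of('crank_handle',n)[0];m=r['mask']&(d>0);v,u=np.nonzero(m);P=pts(n,s,np.c_[u,v],d[m]);P=P[P[:,2]>160]
    g=least_squares(lambda c:np.hypot(P[:,0]-c[0],P[:,1]-c[1])-12.5,[550,30]) if n=='side' else None
    hc=g.x if g is not None else P[P[:,2]>200][:,:2].mean(0)
    print('handle',hc,np.hypot(*(hc-f.x[:2])),np.degrees(np.arctan2(*(hc-f.x[:2])[::-1])))
```

```text
top rim [606.21   0.97  65.72] 1717
[533.29 -74.63] [681.55  74.94]
red 41
[527.79  44.87 118.44] 96.82776105690927
ang 150.76537116016726
handle [550.16  33.27] 64.69246515834129 150.0479792621459
side rim [607.73  -9.38  65.49] 1775
[533.79 -78.68] [682.63  66.47]
red 89
[525.39  41.92 117.93] 100.73575882876706
ang 148.08178235577057
handle [550.73  31.46] 70.12001149644487 144.38129584886326
```

The top picture shows the handle at about (541,335) in the crop. It sits next to the red tip at (525,365), with the wheel hub at (580,262). In the world that puts the axis near (607, 0) and the handle at about 150°. The pointer measures 150.8°, which agrees. Next I lift, close the fingers and approach from behind the handle.

Run:
```python
from h import *
np.set_printoptions(precision=4,suppress=True)
s=robot.sense();M=R.from_quat(s['tool_rot']).as_matrix();print(M)
W=np.array([[0,1,0],[1,0,0],[0,0,-1.]]).T
print('rotvec',(R.from_matrix(M.T@W)).as_rotvec())
```

```text
[[ 0.3483  0.9374  0.    ]
 [ 0.9374 -0.3483 -0.    ]
 [-0.      0.     -1.    ]]
rotvec [ 0.      0.     -0.3558]
```

send_rows(rows=[[0,0,0,0,0,-30,0],[0,0,0,0,0,-30,0],[0,0,0,0,0,-20,0],[0,0,0,0,0,0,0],[0,0,0,0,0,0,0]], squeeze=10)

```text
clock: 2.17
position: [243.6, 655.4, 294.4]
tool_rot: [0.821, 0.571, -0.001, 0.001]
wrist_force: [-0.1, 0.4, -0.5]
gripper_width: 44.1
```

send_rows(rows=[[0,0,-0.178,0,0,0,0],[0,0,-0.178,0,0,0,0],[0,0,0,0,0,0,0],[0,0,0,-40,18,0,0],[0,0,0,-50,22,0,0],[0,0,0,-50,22,0,0],[0,0,0,-50,22,0,0],[0,0,0,-50,22,0,0],[0,0,0,-50,22,0,0],[0,0,0,-50,22,0,0],[0,0,0,-50,22,0,0],[0,0,0,0,0,0,0]])

```text
clock: 3.68
position: [414.0, 249.6, 287.1]
tool_rot: [0.719, 0.695, -0.006, 0.002]
wrist_force: [-0.7, 0.4, -0.7]
gripper_width: 0.6
```

Run:
```python
from h import *
np.set_printoptions(precision=4,suppress=True)
s=robot.sense();M=R.from_quat(s['tool_rot']).as_matrix();print(M,s['position'],s['joints'],s['gripper_width'])
W=np.array([[0,1,0],[1,0,0],[0,0,-1.]]).T
print('rotvec',(R.from_matrix(M.T@W)).as_rotvec())
print(M.T@(np.array([545,-30,290])-s['position']))
```

```text
[[ 0.0351  0.9994 -0.0062]
 [ 0.9993 -0.0352 -0.0114]
 [-0.0116 -0.0058 -0.9999]] [414.0313 249.6358 287.1347] [ 0.4983 -0.0595  2.1035 -0.0079  1.1086 -1.0338] 0.5529491776400055
rotvec [-0.006   0.0115 -0.0352]
[-274.8772  140.7107   -0.4806]
```

send_rows(rows=[[0,0,-0.035,-45,24,0,0],[0,0,0,-45,24,0,0],[0,0,0,-45,24,0,0],[0,0,0,-45,24,0,0],[0,0,0,-45,22,0,0],[0,0,0,-40,20,0,0],[0,0,0,0,0,0,0]])

```text
clock: 4.55
position: [551.8, -21.3, 286.6]
tool_rot: [0.715, 0.699, -0.007, 0.001]
wrist_force: [-0.4, 0.2, 1.0]
gripper_width: 1.0
```

Run:
```python
from h import *
np.set_printoptions(precision=4,suppress=True)
s=robot.sense();M=R.from_quat(s['tool_rot']).as_matrix();print(s['position'],s['joints'],s['gripper_width'])
W=np.array([[0,1,0],[1,0,0],[0,0,-1.]]).T
print('rotvec',(R.from_matrix(M.T@W)).as_rotvec())
print(M.T@(np.array([545,-30,290])-s['position']))
```

```text
[551.7552 -21.2532 286.5505] [-0.0754  0.0643  1.9805 -0.0122  1.1044 -1.6181] 0.9855705113408632
rotvec [-0.0083  0.0104 -0.0225]
[-8.9322 -6.5839 -3.3027]
```

send_rows(rows=[[-0.008,0.01,-0.022,-9,-7,-3,0],[0,0,0,0,0,0,0],[0,0,0,0,0,30,0],[0,0,0,0,0,30,0],[0,0,0,0,0,15,0],[0,0,0,0,0,0,0]])

```text
clock: 5.3
position: [544.3, -24.1, 211.8]
tool_rot: [0.71, 0.704, -0.0, -0.001]
wrist_force: [0.4, -0.0, -0.9]
gripper_width: 0.7
```

Run:
```python
from h import *
np.set_printoptions(precision=4,suppress=True)
s,im,d=cap('top','top2');M=R.from_quat(s['tool_rot']).as_matrix();print(s['position'],s['joints'],s['gripper_width'],s['wrist_force'])
W=np.array([[0,1,0],[1,0,0],[0,0,-1.]]).T
print('rotvec',(R.from_matrix(M.T@W)).as_rotvec())
s,im2,d=cap('side','side2')
cv2.imwrite('pics/c2.png',np.hstack([cv2.resize(im[100:300,200:400],(400,400)),cv2.resize(im2[100:300,180:380],(400,400))])[:,:,::-1])
```

```text
[544.3145 -24.1323 211.78  ] [-0.0872  0.1386  2.049   0.0003  0.9556 -1.6492] 0.6521883082382787 [ 0.3594 -0.0062 -0.9377]
rotvec [-0.0016 -0.0004 -0.009 ]
```

View pics/c2.png

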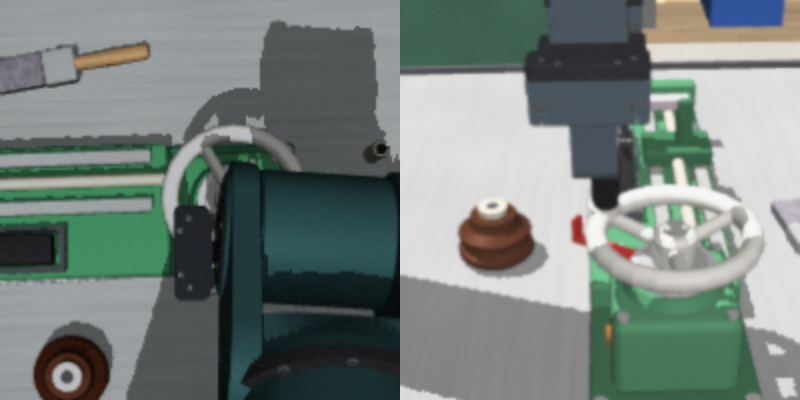

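send_rows(rows=[[0,0,-0.009,0,-1,20,0],[0,0,0,0,0,15,0],[0,0,0,0,0,4,0],[0,0,0,0,0,0,0]])

```text
clock: 5.9
position: [546.5, -24.4, 176.5]
tool_rot: [0.707, 0.707, 0.002, 0.002]
wrist_force: [0.1, 1.0, 0.0]
gripper_width: 0.6
```

```bash
cat > plan.py <<'E'
from h import *
import sys
np.set_printoptions(precision=4,suppress=True)
C=np.array([607.3,0.2]);r=66.
def handle(p,phi):
    # handle angle: largest theta<phi(cw ahead) touching box
    for lag in np.arange(60,5,-.1):
        th=np.radians(np.degrees(phi)-lag);h=C+r*np.array([np.cos(th),np.sin(th)])-p
        q=np.maximum(abs(h)-[16,13.5],0)
        if np.hypot(*q)<12.5: return np.degrees(th)
s=robot.sense();M=R.from_quat(s['tool_rot']).as_matrix();p=s['position'][:2]
phi=np.arctan2(*(p-C)[::-1]);print('pos',s['position'],'rad',np.hypot(*(p-C)),'phi',np.degrees(phi),'theta pred',handle(p,phi),s['wrist_force'],s['clock'])
W=np.array([[0,1,0],[1,0,0],[0,0,-1.]]).T
print('rotvec',(R.from_matrix(M.T@W)).as_rotvec(),'j',s['joints'])
step=float(sys.argv[1]);n=int(sys.argv[2]);z=172;cur=s['position'].copy()
for i in range(n):
    phi-=step/r;t=np.array([*(C+r*np.array([np.cos(phi),np.sin(phi)])),z])
    print((M.T@(t-cur)).round(1).tolist(),round(np.degrees(phi)),round(handle(t[:2],phi),1));cur=t
E
python3 plan.py 9 12
```

```text
pos [546.5206 -24.4003 176.5259] rad 65.5690922599806 phi -157.9645073393928 theta pred -181.1645073393923 [0.0978 0.9723 0.0286] 5.9
rotvec [ 0.0058  0.0003 -0.0007] j [-0.0873  0.1886  2.0666  0.0003  0.8806 -1.6576]
[8.4, -3.2, 4.5] -166 -188.5
[8.8, -1.6, -0.0] -174 -196.4
[9.0, -0.4, -0.0] -181 -204.7
[9.0, 0.8, 0.0] -189 -213.6
[8.8, 2.0, 0.0] -197 -223.3
[8.4, 3.2, 0.0] -205 -233.2
[7.9, 4.3, 0.0] -213 -241.9
[7.2, 5.4, 0.0] -220 -249.6
[6.4, 6.3, 0.0] -228 -256.4
[5.5, 7.1, 0.0] -236 -262.7
[4.5, 7.8, 0.0] -244 -269.5
[3.4, 8.3, 0.0] -252 -276.7
```

send_rows(rows=[[0.005,0,0,8.4,-3.2,3,0],[0,0,0,8.8,-1.6,0,0],[0,0,0,8,-0.4,0,0],[0,0,0,6,0.8,0,0],[0,0,0,8,1.8,0,0],[0,0,0,8.4,3.2,0,0],[0,0,0,7.9,4.3,0,0]])

```text
clock: 6.78
position: [552.2, 34.4, 174.6]
tool_rot: [0.707, 0.707, 0.0, 0.001]
wrist_force: [-1.0, -2.7, -0.2]
gripper_width: 0.8
```

```bash
python3 plan.py 9 12
```

```text
pos [552.1663  34.4128 174.5752] rad 64.88637049717464 phi 148.17867079755908 theta pred 118.87867079755952 [-1.0413 -2.7172 -0.2055] 6.775
rotvec [ 0.0019  0.0013 -0.0009] j [ 0.0208  0.2028  2.0534 -0.0018  0.8836 -1.548 ]
[7.9, 4.3, 2.6] 140 111.3
[6.5, 6.2, 0.0] 133 104.4
[5.6, 7.0, 0.0] 125 97.9
[4.6, 7.7, 0.0] 117 91.2
[3.5, 8.3, 0.0] 109 84.0
[2.4, 8.7, 0.0] 101 76.4
[1.2, 8.9, 0.0] 93 68.3
[-0.1, 9.0, 0.0] 86 59.6
[-1.3, 8.9, 0.0] 78 50.1
[-2.5, 8.6, 0.0] 70 41.0
[-3.6, 8.2, 0.0] 62 32.9
[-4.7, 7.7, 0.0] 54 25.8
```

Contact is made: the reaction force is about 2.9 N, as expected, and the wheel has turned about 0.5 rad. I keep going round.

send_rows(rows=[[0,0,0,7.9,4.3,1.5,0],[0,0,0,6.5,6.2,0,0],[0,0,0,5.6,7.0,0,0],[0,0,0,4.6,7.7,0,0],[0,0,0,3.5,8.3,0,0],[0,0,0,2.4,8.7,0,0],[0,0,0,1.2,8.9,0,0],[0,0,0,-0.1,9,0,0]])

```text
clock: 7.78
position: [616.1, 69.2, 172.8]
tool_rot: [0.707, 0.707, -0.0, 0.0]
wrist_force: [-1.9, 1.1, 1.2]
gripper_width: 0.7
```

```bash
python3 plan.py 9 12
```

```text
pos [616.0985  69.1717 172.7682] rad 69.53061162279974 phi 82.73018661905414 theta pred 55.73018661905461 [-1.9459  1.0818  1.2034] 7.775
rotvec [ 0.0003  0.0003 -0.0007] j [ 0.0744  0.3072  1.9206 -0.0004  0.9136 -1.4955]
[-5.2, 8.4, 0.8] 75 46.5
[-2.9, 8.5, 0.0] 67 37.9
[-4.0, 8.0, 0.0] 59 30.2
[-5.1, 7.4, 0.0] 51 23.4
[-6.1, 6.6, 0.0] 44 17.3
[-6.9, 5.8, 0.0] 36 11.2
[-7.6, 4.8, 0.0] 28 4.4
[-8.2, 3.7, 0.0] 20 -2.7
[-8.6, 2.5, 0.0] 12 -10.3
[-8.9, 1.3, 0.0] 5 -18.2
[-9.0, 0.1, 0.0] -3 -26.7
[-8.9, -1.1, 0.0] -11 -35.7
```

send_rows(rows=[[0,0,0,-5.2,8.4,0.5,0],[0,0,0,-3.5,8.5,0,0],[0,0,0,-4.5,8,0,0],[0,0,0,-5.5,7.4,0,0],[0,0,0,-6.3,6.5,0,0],[0,0,0,-7,5.5,0,0],[0,0,0,-7.6,4.5,0,0],[0,0,0,-8.2,3.4,0,0]])

```text
clock: 8.78
position: [672.8, 18.3, 172.2]
tool_rot: [0.707, 0.707, 0.001, 0.0]
wrist_force: [0.1, 3.0, -0.4]
gripper_width: 0.1
```

```bash
python3 plan.py 9 12
```

```text
pos [672.8335  18.2512 172.2359] rad 67.97412093072836 phi 15.400210407829897 theta pred -6.899789592169567 [ 0.0648  2.9696 -0.3872] 8.775
rotvec [ 0.0018 -0.0005 -0.0009] j [-0.0077  0.3855  1.8114  0.0006  0.9428 -1.578 ]
[-9.3, -0.1, 0.2] 8 -15.1
[-9.0, 0.6, -0.0] 0 -23.4
[-9.0, -0.6, -0.0] -8 -32.2
[-8.8, -1.9, -0.0] -16 -41.8
[-8.5, -3.0, -0.0] -24 -51.9
[-8.0, -4.2, -0.0] -31 -60.7
[-7.3, -5.2, -0.0] -39 -68.5
[-6.6, -6.1, -0.0] -47 -75.4
[-5.7, -7.0, -0.0] -55 -81.7
[-4.7, -7.7, -0.0] -63 -88.4
[-3.6, -8.3, -0.0] -71 -95.6
[-2.4, -8.7, -0.0] -78 -103.3
```

send_rows(rows=[[0,0,0,-9.2,-0.3,0,0],[0,0,0,-9,0,0,0],[0,0,0,-9,-1,0,0],[0,0,0,-8.8,-2.2,0,0],[0,0,0,-8.3,-3.4,0,0],[0,0,0,-7.8,-4.5,0,0],[0,0,0,-7,-5.4,0,0],[0,0,0,-6.3,-6.3,0,0]])

```text
clock: 9.78
position: [648.3, -51.9, 172.3]
tool_rot: [0.708, 0.707, 0.001, 0.001]
wrist_force: [2.2, 1.8, -1.7]
gripper_width: 0.5
```

```bash
python3 plan.py 9 12
```

```text
pos [648.3151 -51.9057 172.2953] rad 66.31173019455443 phi -51.79187552582125 theta pred -78.99187552582077 [ 2.172   1.8412 -1.7315] 9.775
rotvec [ 0.0028 -0.0007 -0.0015] j [-0.1161  0.3518  1.8595  0.0013  0.9276 -1.6862]
[-4.8, -7.6, 0.3] -60 -85.7
[-4.0, -8.0, -0.0] -67 -92.7
[-2.9, -8.5, -0.0] -75 -100.1
[-1.7, -8.8, -0.0] -83 -108.0
[-0.5, -9.0, -0.0] -91 -116.5
[0.7, -9.0, -0.0] -99 -125.6
[1.9, -8.8, -0.0] -106 -135.1
[3.1, -8.4, -0.0] -114 -143.6
[4.2, -7.9, -0.0] -122 -151.1
[5.3, -7.3, -0.0] -130 -157.7
[6.2, -6.5, -0.0] -138 -163.7
[7.0, -5.6, -0.0] -146 -170.0
```

send_rows(rows=[[0.003,0,-0.001,-5,-7.6,0,0],[0,0,0,-3.8,-8,0,0],[0,0,0,-2.5,-8.5,0,0],[0,0,0,-1.3,-8.8,0,0],[0,0,0,0,-9,0,0],[0,0,0,1.2,-9,0,0],[0,0,0,2.4,-8.7,0,0],[0,0,0,3.5,-8.3,0,0]])

```text
clock: 10.78
position: [575.8, -58.8, 172.6]
tool_rot: [0.707, 0.707, -0.0, 0.001]
wrist_force: [0.2, -1.9, 0.0]
gripper_width: 0.3
```

```bash
python3 plan.py 7 12;python3 - <<'E'
from h import *
s,im2,d=cap('side','side3');s,im,d=cap('wrist','wr3')
cv2.imwrite('pics/c3.png',np.hstack([cv2.resize(im,(450,400)),cv2.resize(im2[120:320,200:375],(350,400))])[:,:,::-1])
E
```

```text
pos [575.8251 -58.832  172.6247] rad 66.8987652184534 phi -118.06578874028502 theta pred -147.06578874028457 [ 0.2063 -1.8803  0.0417] 10.775
rotvec [ 0.0008  0.0008 -0.0003] j [-0.1418  0.2453  2.0035 -0.0009  0.8919 -1.7117]
[4.4, -5.6, 0.6] -124 -152.9
[4.2, -5.6, -0.0] -130 -158.0
[4.8, -5.1, -0.0] -136 -162.7
[5.3, -4.6, -0.0] -142 -167.5
[5.8, -4.0, -0.0] -148 -172.5
[6.1, -3.3, -0.0] -155 -177.9
[6.5, -2.7, -0.0] -161 -183.5
[6.7, -2.0, -0.0] -167 -189.4
[6.9, -1.3, -0.0] -173 -195.5
[7.0, -0.5, -0.0] -179 -201.9
[7.0, 0.2, -0.0] -185 -208.6
[6.9, 1.0, -0.0] -191 -215.7
```

View pics/c3.png

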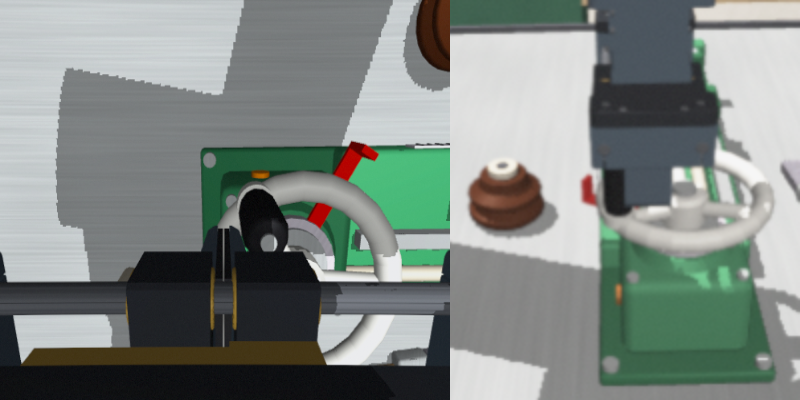

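The wrist view shows the black handle in front of the fingers at (262,225), with the red pointer still ahead at (360,155). The prediction is confirmed, so I go on in smaller steps and stop short to measure.

send_rows(rows=[[0,0,0,4.4,-5.6,0.5,0],[0,0,0,4.3,-5.6,0,0],[0,0,0,5,-5,0,0],[0,0,0,5.5,-4.4,0,0],[0,0,0,6,-3.7,0,0],[0,0,0,6.2,-3,0,0],[0,0,0,6.5,-2.2,0,0],[0,0,0,5,-1,0,0],[0,0,0,0,0,0,0]])

```text
clock: 12.0
position: [542.7, -12.3, 171.9]
tool_rot: [0.707, 0.707, -0.001, -0.0]
wrist_force: [-0.5, -0.9, -0.2]
gripper_width: 0.5
```

```bash
python3 plan.py 3 8;python3 - <<'E'
from h import *
s,im,d=cap('wrist','wr4')
r=nets.outline_of('crank_handle','wrist')
if r:
    r=r[0];m=r['mask']&(d>0);v,u=np.nonzero(m);P=pts('wrist',s,np.c_[u,v],d[m])
    from scipy.optimize import least_squares
    P=P[(P[:,2]>165)];t=P[P[:,2]>200]
    print(r['score'],r['point'],m.sum(),np.median(t,0),len(t))
    c=t[:,:2].mean(0);print(c,np.degrees(np.arctan2(c[1]-.2,c[0]-607.3)),np.hypot(c[1]-.2,c[0]-607.3))
    q=P[P[:,2]<203];f=least_squares(lambda c:np.hypot(q[:,0]-c[0],q[:,1]-c[1])-12.5,c);print(f.x,np.degrees(np.arctan2(f.x[1]-.2,f.x[0]-607.3)))
E
```

```text
pos [542.654  -12.3382 171.8569] rad 65.85071325918192 phi -169.0236793978619 theta pred -191.7236793978614 [-0.517  -0.8638 -0.2173] 12.0
rotvec [-0.0009  0.0006  0.0004] j [-0.0653  0.1916  2.0734 -0.0009  0.8774 -1.636 ]
[2.9, -0.6, -0.1] -172 -194.3
[3.0, -0.4, -0.0] -174 -197.0
[3.0, -0.2, -0.0] -177 -199.7
[3.0, -0.1, -0.0] -179 -202.5
[3.0, 0.0, -0.0] -182 -205.3
[3.0, 0.2, -0.0] -185 -208.3
[3.0, 0.3, -0.0] -187 -211.3
[3.0, 0.4, -0.0] -190 -214.4
0.68 [325.9, 251.1] 869 [504.91961022   0.80359397 255.38811436] 24
[504.94105017   0.81781725] 179.65417883441444 102.36081432012583
[521.71949049   8.71740426] 174.31635147575173
```

View pics/wr4.png

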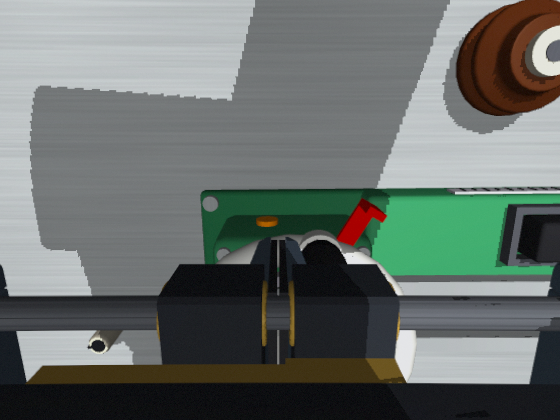

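send_rows(rows=[[0,0,0,2.9,-0.6,0,0],[0,0,0,3,-0.4,0,0],[0,0,0,3,-0.2,0,0],[0,0,0,3,-0.1,0,0],[0,0,0,3,0,0,0],[0,0,0,0,0,0,0]])

```text
clock: 12.85
position: [541.5, 2.9, 171.8]
tool_rot: [0.707, 0.707, -0.001, 0.0]
wrist_force: [-0.1, -1.5, -0.4]
gripper_width: 0.4
```

```bash
python3 plan.py 2 5;python3 - <<'E'
from h import *
s,im,d=cap('side','side5')
r=nets.outline_of('crank_handle','side')
if r:
    r=r[0];m=r['mask']&(d>0);v,u=np.nonzero(m);P=pts('side',s,np.c_[u,v],d[m])
    P=P[(P[:,2]>165)];print(r['score'],r['point'],np.median(P,0),np.percentile(P,[3,97],axis=0))
E
```

```text
pos [541.5299   2.8857 171.8172] rad 65.82492936336844 phi 177.6616624182514 theta pred 154.26166241825194 [-0.0906 -1.4762 -0.3934] 12.85
rotvec [-0.0008  0.001  -0.0002] j [-0.0372  0.1897  2.0759 -0.0013  0.8767 -1.607 ]
[2.0, -0.1, -0.2] 176 152.3
[2.0, 0.2, -0.0] 174 150.4
[2.0, 0.2, -0.0] 172 148.4
[2.0, 0.3, -0.0] 171 146.3
[2.0, 0.4, -0.0] 169 144.3
0.65 [281.6, 201.9] [548.75441843  -6.83252604 174.1464241 ] [[543.38254775  -7.92143847 173.34037665]
 [554.10054309  -5.32235953 174.74313896]]
```

send_rows(rows=[[0,0,0,2.5,0,0,0],[0,0,0,0.5,0,0,0],[0,0,0,-5,-1,0,0],[0,0,0,-10,-2,0,0],[0,0,0,-10,0,0,0],[0,0,0,0,0,-15,0],[0,0,0,0,0,-30,0],[0,0,0,0,0,-40,0],[0,0,0,0,0,-30,0],[0,0,0,0,0,0,0]])

```text
clock: 14.2
position: [538.5, -21.5, 294.6]
tool_rot: [0.708, 0.706, 0.0, 0.0]
wrist_force: [0.2, -0.7, -0.2]
gripper_width: 0.6
```

```bash
python3 plan.py 2 1
```

```text
pos [538.5336 -21.5375 294.5639] rad 72.12030924247621 phi -162.45794941136415 theta pred -183.6579494113636 [ 0.172  -0.6585 -0.1918] 14.2
rotvec [ 0.0009  0.0004 -0.0022] j [-0.083   0.0282  2.0029 -0.0004  1.1095 -1.6515]
[3.8, 5.1, 122.6] -164 -186.9
```

send_rows(rows=[[0,0,0,-30,-5,0,0],[0,0,0,-45,-10,0,0],[0,0,0,-45,-10,0,0],[0,0,0,-45,-10,0,0],[0,0,0,-45,-10,0,0],[0,0,0,-45,-10,0,0],[0,0,0,-45,-10,0,0],[0,0,0,0,0,0,0],[0,0,0,0,0,0,0]])

```text
clock: 15.32
position: [468.7, -329.2, 293.2]
tool_rot: [0.708, 0.707, 0.0, -0.001]
wrist_force: [0.4, 0.3, 0.6]
gripper_width: 0.5
```

Run:
```python
from h import *
np.set_printoptions(precision=2,suppress=True)
out=[]
for n in ['top','side']:
    s,im,d=cap(n,n+'6');out.append(im)
    for o in ['crank_handle','probe_carriage','insulator','spring_pin','brush','shoe_segment']:
        r=nets.outline_of(o,n)
        if not r: print(n,o,'none');continue
        k=r[0];m=k['mask']&(d>0);v,u=np.nonzero(m);P=pts(n,s,np.c_[u,v],d[m])
        print(n,o,round(k['score'],2),k['point'],len(P),np.median(P,0))
        if o=='crank_handle':
            t=P[P[:,2]>200];c=t[:,:2].mean(0) if len(t) else P[:,:2].mean(0);print(c,np.degrees(np.arctan2(c[1]-.2,c[0]-607.3)),np.hypot(c[1]-.2,c[0]-607.3))
print(robot.sense()['position'])
cv2.imwrite('pics/c6.png',np.hstack([cv2.resize(out[0][100:300,110:390],(560,400)),cv2.resize(out[1][120:320,220:340],(240,400))])[:,:,::-1])
```

```text
top crank_handle 0.41 [304.8, 227.6] 127 [547.37  31.46 204.69]
[548.19  30.08] 153.18769792723734 66.23218297677352
top probe_carriage 0.92 [159.2, 208.2] 1689 [610.98 322.58 131.93]
top insulator 0.67 [301.6, 207.6] 358 [595.82  23.54 112.06]
top spring_pin 0.61 [384.4, 177.5] 104 [ 666.26 -169.12   45.47]
top brush 0.95 [226.2, 133.5] 1062 [779.64 197.89  18.36]
top shoe_segment 0.82 [197.5, 227.5] 953 [562.11 258.53  68.4 ]
side crank_handle 0.69 [283.8, 193.0] 446 [549.63  17.57 182.58]
[549.08  22.06] 159.41486768058846 62.18696684895787
side probe_carriage 0.93 [304.0, 150.8] 1291 [612.35 315.25 113.93]
side insulator 0.75 [222.8, 215.2] 983 [429.83 153.86  38.16]
side spring_pin 0.81 [366.8, 348.1] 387 [ 667.54 -183.92   35.49]
side brush 0.97 [382.9, 218.6] 780 [780.79 173.58  17.12]
side shoe_segment 0.88 [285.4, 175.4] 316 [569.18 300.76  67.48]
[ 468.94 -329.51  293.58]
```

View pics/c6.png

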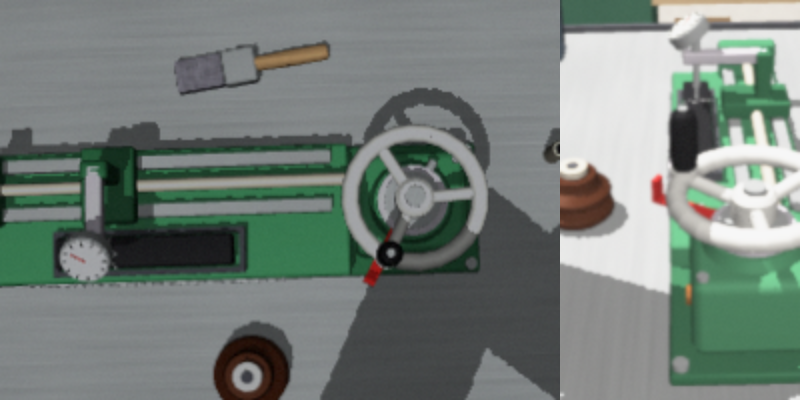

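```bash
python3 -c "
from h import *
print(robot.hand_in())"
```

```text
the job is handed in; nothing more can be done
None
```

I pushed the handle once round clockwise with the closed fingertips. Then I backed away, lifted clear and handed the job in at about 15.4 s; no verdict is reported.

- **Pushing:** the wrist force read between calls was about 1 to 3 N, as the wheel's drag would give, and far below the 30 N limit.
- **Handle:** from the top camera it now stands at 153.2°, against 150.0° at the start. That is about 3° (0.06 rad) short of the pointer, within the 0.2 rad allowed. The side camera also shows it stopping a few mm short.
- **Probe carriage:** it moved about 20 mm along the bed in both views.
- **Loose items:** the insulator, spring pin and brush are within about 2 mm of where they were, going by the side view. The shoe was only located at the end, so it has no before-and-after figure. It still lies in its cradle, and nothing went near it.
- **Checks that disagreed:**
  - The last top-view insulator detection landed on the wheel, and an early top-view spring-pin detection did too. I discarded both.
  - While the fingers hid the handle, its fits from the wrist and side cameras were unusable. For the last part of the turn I relied on the contact geometry and confirmed it from above once the arm was clear.

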